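# Close the board oven and start it

## Robot

A 7-joint arm with a two-finger parallel gripper is mounted at the origin on the work surface. World frame = base frame: x ahead of the robot, y to its left, z up, the work surface at z = 0. Lengths are in m, angles in rad, forces in N, time in s.
With the tool pointing down it reaches from about 0.4 to 0.925 m from the base axis. Payload 5.6 kg.
Tool frame: the origin (TCP) lies on the mounting face of the last link; the fingertips stand 173 mm ahead of it and the grasp point (between the pads) lies 155 mm ahead of it (finger_overhang is the distance from the TCP to the fingertips, in m); z points along the fingers, x is the direction in which the jaws open and shut, and the axes are right-handed (so a half turn about z gives the same grasp; the last joint's range is limited). The gripper opens to 85 mm and grips with 20 to 120 N. Pads are 22 mm wide; open, the fingers measure 114 mm over their backs; the gripper's body (76 mm by 85 mm) begins 54 mm behind the grasp point. The pads swing forward as they close: fully open they stand 13 mm farther back than shut.
Start: joints at [1.287, 0.468, -0.012, 1.603, 0.006, 1.071, -0.056], TCP at [0.155, -0.631, 0.405] pointing down, gripper open.
Joint ranges: [-2.53, 2.53], [-0.31, 2.02], [-1.57, 1.55], [0.28, 2.44], [-1.29, 4.43], [0.15, 1.84], [-2.92, 2.92]. Speed limits (rad/s): [2.57, 2.57, 3.14, 3.14, 3.14, 3.14, 3.14].

## Interface

Orientations are given as a unit quaternion [x, y, z, w].
In Python, from cell import sense, grab_frame, close_job, finger_overhang gives the robot as it stands. The module is installed in compiled form; this text tells all that it offers.
- The arm moves only by the shell command python3 -m jog 'ROWS' [FORCE]. ROWS is JSON, a list of rows, each a list of 3 entries, a list of its own where there are three numbers: the closure, from 0 (fully open) to 1 (shut), then the shift along the tool's x, y, z in mm, then the turn about the tool's z in rad. A call has 1 to 5 rows; each row shifts and turns the pose as measured when the row begins, along the tool's axes as they then stand; what a row does not reach is not made up. A row lasts 1/10 s, in which the tool goes at most 50 mm and 8.59 degrees, less where a joint would pass 70% of its speed; a pose out of reach is approached as far as the arm can. A call is refused whole if a number of a shift passes 50 or a number of a turn 0.15, either way. A call with a gripper value outside its range is refused whole. The fingers move at their own pace and stop on an object; FORCE is the grip in N (left out, the last holds). Time passes only in rows, so rows that do not move let the fingers close. It gives the time, the measured TCP pose, the force and the opening at its end, in the units of the state.
- sense(): the state, without advancing time (a new reading comes with each control period).
- grab_frame(name): name is "scene" or "top" or "wrist"; returns a dict with "frame" (384x512x3 uint8, red, green, blue), "range_z" (384x512 float32, m along the optical axis (not along the pixel's ray), 0 where there is no reading), "K" (3x3 intrinsics, pixels), "rvec" (rotation vector, rad) and "tvec" (3), from world to camera coordinates, as OpenCV has them. Camera axes: x right, y down, z forward; pixel columns grow to the right and rows downward; lengths in m; the calibration is good to about 2 mm. A picture is of the moment at which its call begins.
- close_job(): hands the job in, once; it reports no verdict.
The state is a dict: "time": time; "joint_pos": joint angles; "joint_velocities": joint speeds; "joint_efforts": joint torques, N m; "ee_pos": TCP position; "ee_rot": TCP orientation; "wrist_force": force on the tool from outside, world axes, zero at the start; "moment": the same for the moment, N m; "width": finger opening in m.
Only numpy, scipy, OpenCV 4.12 (cv2) and the standard library are available. Lean on these libraries where they do the work, as an engineer would, in place of code of your own. Each camera call takes 0.05 s, during which the arm holds its last target.

## Task

A circuit board lies ready in the open drawer of the white bench oven. Using only the fingertips, push the drawer fully shut with the board lying flat in it, and push the orange tab on top of the oven all the way to the left (seen from the robot, facing the oven) so that the fume vent is fully open; when both are done, press the green start button fully down for about half a second and let it come up again. Grasp and lift nothing, do not touch the board, do not press the red button, and leave the other things on the bench where they are.

Things in the scene. Friction and masses are not known exactly. Their poses are not given: they have to be found in the camera images.
- oven: White low oven, fixed, 270 deep (its x) x 300 wide (its y) x 130 mm high. Origin: bottom centre of its front face, on the bench. Its x points into the oven, away from the robot (turned up to 0.2 rad about vertical), y to the robot's left, z up. Thin steel guides 4 mm high beside the vent slide on the top are look only. Behind the drawer front it is hollow.
- drawer (a joint): How far the drawer stands out of the oven, m: 0 fully shut (hard stop), at most 0.15. It slides along the oven's x, growing towards -x; about 2 N of friction plus a little damping, no spring: it stays where left. Starts 0.10 to 0.14 open.
- drawer_face (a point): Point on the outer face of the drawer front, mid-width, 90 mm above the bench; moves with the drawer; axes as the oven's. The front is a flat upright aluminium panel, 220 wide (oven y), 14 mm thick, from 22 to 108 mm above the bench, no handle, facing the oven's -x. Shut, it stands 14 mm proud of the oven's front. Behind it: tray 200 x 182 mm inside, floor 44 mm above the bench.
- vent (a joint): Position of the fume vent slide on the oven's top, m: 0 closed, 0.065 fully open (hard stop). It moves along the oven's +y; about 1.5 N of friction, no spring. Starts 0 to 0.02.
- vent_tab (a point): Centre of the top end of the upright orange tab of the vent slide, 166 mm above the bench. The tab is 30 (oven x) x 12 (oven y) x 32 mm high, on a thin steel slide plate (64 mm along oven y, its top 4 mm above the oven's top). The tab stands 45 mm behind the oven's front face. Push on its -y side. Axes as the oven's.
- pcb: Green circuit board 70 x 60 x 3 mm with parts up to 8 mm high, loose, lying flat on the drawer's tray, z up. Origin: centre of its underside. It rides in with the drawer if that is pushed steadily (10 cm/s or slower).
- start (a joint): Travel of the green start button, m: 0 up, 0.006 fully down. A spring returns it; fully down takes about 5 N.
- start_top (a point): Centre of the top of the green button, 34 mm across; it is pressed straight down. It stands on a grey fixed box 75 x 75 x 50 mm high, to the left or to the right in front of the oven.
- stop (a joint): Travel of the red stop button, m: 0 up, 0.006 down. Not to be pressed.
- stop_top (a point): Centre of the top of the red button, same size, on a yellow fixed box on the other side.
- spool: White wire spool, 56 mm across, 46 mm high, standing loose. Origin: centre of its underside.
- screwdriver: Loose screwdriver lying along its x axis.
- flux_jar: Loose amber jar with black cap, 48 mm across, 60 mm high, standing. Origin: centre of its underside.
- tape: Loose orange tape roll lying flat, 72 mm across, 20 mm high. Origin: centre of its underside.
- cutters: Loose side cutters with red handles, lying along x, about 150 x 60 x 11 mm. Origin: near the joint of the jaws, at the underside.
- tweezers: Loose steel tweezers lying along x, about 125 x 15 x 7 mm. Origin: centre, at the underside.
There are look-alikes about, which are no part of the job. What is shaped like the part that bears start but purple is not meant.

How it is judged:
On the way, in this order (a step that is already met when the one before it is completed fails the run):
1. the drawer is fully shut and the vent fully open (value of joint drawer below 0.004 m and value of joint vent above 0.057 m), for 0.1 s.
2. the green button is pressed fully down (value of joint start above 0.0045 m), for 0.1 s.
At the end, for the whole second after the job is handed in: Drawer within 4 mm of fully shut, vent slide within 8 mm of fully open (at least 57 mm), green button pressed at least 4.5 mm for 0.1 s after both and up again, red button up, board lying flat (within 0.15 rad) and still in the tray inside the oven, no other loose thing moved more than 20 mm (all of step 1 and value of joint each of start, stop below 0.0015 m and x of pcb in the frame of oven above 0.03 m and z of pcb in the frame of oven between 0.036 and 0.052 m and angle between pcb's own z axis and vertical below 0.15 rad and linear speed of pcb below 0.02 m/s and not (distance of any of spool, screwdriver, flux_jar, tape, cutters, tweezers from where it was at the start of the episode above 0.02 m)); the robot touches nothing.
It fails at once if the green button is pressed before the drawer is shut and the vent open (value of joint start above 0.003 m and (value of joint drawer above 0.006 m or value of joint vent below 0.055 m)).
It fails at once if the red button is pressed (value of joint stop above 0.003 m).
It fails at once if the board is touched (contact force between any of the fingers, the arm and pcb above 0.3 N).
It fails at once if the board is lifted, tipped or thrown out of the tray (z of pcb in the frame of oven above 0.06 m or z of pcb in the frame of oven below 0.03 m or angle between pcb's own z axis and vertical above 0.3 rad).
It fails at once if another loose thing is lifted, carried or shoved more than 30 mm (distance of any of spool, screwdriver, flux_jar, tape, cutters, tweezers from where it was at the start of the episode above 0.03 m).
It also fails if it takes over 56 s, if anything falls off the work surface, if the arm or the gripper's body presses on something with over 40 N, if the wrist force passes 120 N, or if a joint passes its speed limit or range.

## Working session

There is one attempt and no reset: what is moved stays moved. The work goes in short steps, Python scripts to look and compute and a shell command to move; the robot and the scene stay as the last step left them, time stands still between calls to the robot, and variables do not carry over. Pictures are saved under pics/ and viewed, and the job is handed in when it is done.

```bash
mkdir -p pics; cat > h.py <<'E'
import numpy as np,cv2
from cell import sense,grab_frame
def save(n,f): cv2.imwrite(f'pics/{n}.png',f['frame'][:,:,::-1])
def shot(cam,n):
    f=grab_frame(cam); save(n,f); np.savez(f'{n}.npz',**f); return f
def pts(f):
    if isinstance(f,str): f=np.load(f+'.npz')
    K=f['K'];R=cv2.Rodrigues(f['rvec'])[0];t=np.ravel(f['tvec']);z=f['range_z']
    v,u=np.mgrid[:z.shape[0],:z.shape[1]]
    c=np.stack([(u-K[0,2])/K[0,0]*z,(v-K[1,2])/K[1,1]*z,z],-1)
    return (c-t)@R
E
python3 - <<'E'
from h import *
s=sense();print(s)
for c in ['scene','top','wrist']: shot(c,c+'0')
E
```

```text
{'time': 0.0, 'joint_pos': array([ 1.28698559,  0.46838855, -0.01158081,  1.60364676,  0.0059885 ,
        1.07139186, -0.05628248]), 'joint_velocities': array([-0.00033017, -0.00012504,  0.00078358, -0.00026912, -0.00147037,
       -0.00045861,  0.00070121]), 'joint_efforts': array([-1.00056513e-03, -5.32388270e+01,  2.12380174e-02, -2.51302028e+01,
        1.14293431e-02,  7.81930896e-03,  6.80312851e-06]), 'ee_pos': array([ 0.15490128, -0.63100889,  0.40372108]), 'ee_rot': array([ 7.86898855e-01, -6.17081341e-01, -7.45164267e-04, -5.04863241e-04]), 'wrist_force': array([-0.46097866,  0.57373258, -0.07312856]), 'moment': array([ 0.00909175,  0.07640576, -0.0033392 ]), 'width': 0.08523022215996852}
```

View pics/scene0.png

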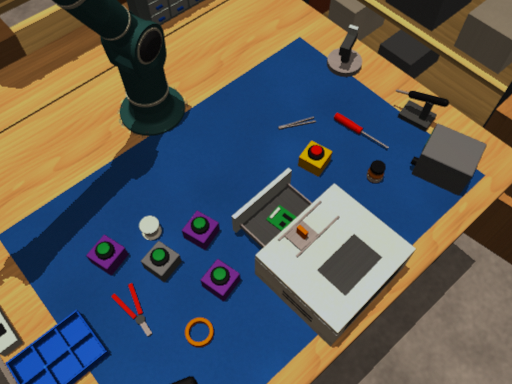

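View pics/top0.png

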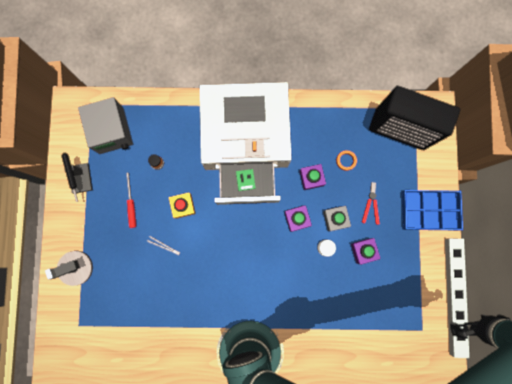

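View pics/wrist0.png

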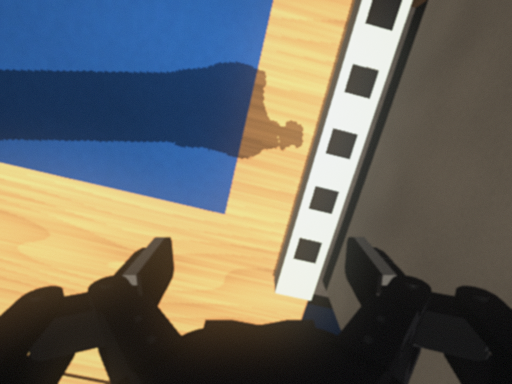

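The top view shows the oven at (245,125), the drawer front at (247,200) and the orange tab at (254,146). Green buttons are at (338,218) on a grey box, which is the one described, and at (314,176), (297,218) and (366,251) on purple boxes, which are look-alikes. The red button is at (181,205). Next I'll take a close crop and measure.

```bash
python3 - <<'E'
from h import *
f=np.load('top0.npz');P=pts(f);im=f['frame'][:,:,::-1]
cv2.imwrite('pics/crop1.png',cv2.resize(im[75:275,190:390],None,fx=3,fy=3,interpolation=cv2.INTER_CUBIC))
for n,(u,v) in dict(start=(338,218),p1=(314,176),p2=(297,218),p3=(366,251),stop=(181,205),tab=(254,146),spool=(328,248),tape=(341,155),face=(247,199),pcb=(245,180),ovenTL=(203,90),ovenTR=(286,87),ovenFL=(204,160),ovenFR=(287,157)).items(): print(n,P[v,u].round(3))
# masks
hsv=cv2.cvtColor(im,cv2.COLOR_BGR2HSV)
# tab: z>0.15 in oven region
m=(P[...,2]>.150)&(P[...,2]<.18)&(np.abs(P[...,1])<.2)&(P[...,0]>.5)&(hsv[...,1]>120)
print('tab',m.sum(),P[m].mean(0),P[m].min(0),P[m].max(0))
m=(P[...,2]>.1)&(P[...,2]<.115)&(P[...,0]>.45)&(P[...,0]<.75)&(np.abs(P[...,1])<.2)
q=P[m];print('front',len(q),q.min(0),q.max(0));a=np.polyfit(q[:,1],q[:,0],1);print(a)
m=(np.abs(P[...,2]-.13)<.006)&(P[...,0]>.5)&(np.abs(P[...,1])<.25)
r=cv2.minAreaRect((P[m][:,:2]*1000).astype(np.float32));print('oven top',r,cv2.boxPoints(r))
for nm,c in (('start',(338,218)),('stop',(181,205))):
  u,v=c;w=P[v-15:v+16,u-15:u+16];h=hsv[v-15:v+16,u-15:u+16]
  mm=(w[...,2]>.055)&(h[...,1]>120);print(nm,mm.sum(),w[mm].mean(0),w[mm].max(0),w[mm].min(0))
E
```

```text
start [ 0.463 -0.297  0.074]
p1 [ 0.608 -0.217  0.07 ]
p2 [ 0.461 -0.157  0.077]
p3 [ 0.352 -0.392  0.069]
stop [0.5   0.239 0.078]
tab [ 0.688 -0.007  0.165]
spool [ 0.361 -0.268  0.046]
tape [ 0.695 -0.323  0.019]
face [0.52  0.014 0.109]
pcb [0.594 0.022 0.047]
ovenTL [0.889 0.168 0.128]
ovenTR [ 0.902 -0.114  0.131]
ovenFL [0.647 0.159 0.126]
ovenFR [ 0.659 -0.117  0.135]
tab 27 [ 0.68794695 -0.00741723  0.16432883] [ 0.676674   -0.01092614  0.15149026] [ 0.70116095 -0.00399456  0.17080633]
front 320 [ 0.51240896 -0.13031114  0.10002545] [0.65222143 0.16745556 0.11472418]
[-0.04761692  0.53826663]
oven top ((780.2479858398438, 25.136398315429688), (272.1907043457031, 300.2071228027344), 2.671217679977417) [[ 637.30493  168.73418]
 [ 651.296   -131.14674]
 [ 923.19104 -118.46138]
 [ 909.19995  181.41954]]
start 72 [ 0.46469159 -0.30108151  0.07180079] [ 0.48053721 -0.28691137  0.07908425] [ 0.44939911 -0.31642833  0.06559545]
stop 144 [0.49879513 0.23352869 0.12439681] [0.54483854 0.27489416 1.46417162] [ 0.36536654 -0.00064048  0.05500589]
```

View pics/crop1.png

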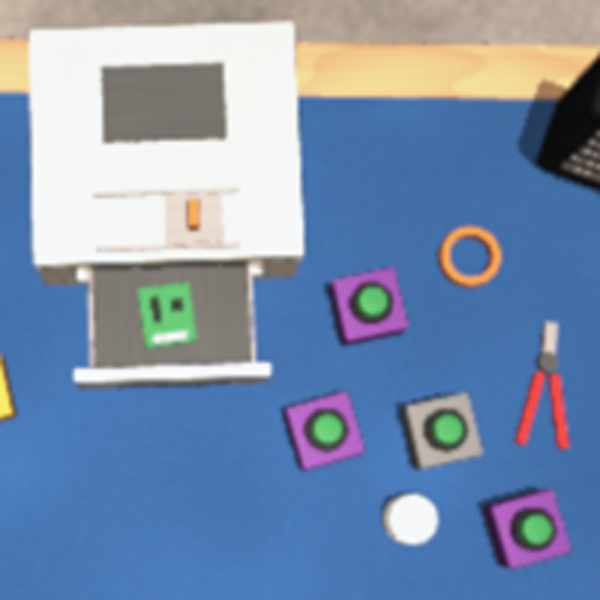

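Oven: front origin about (0.6445, 0.0188), yaw about 2.7°. The sizes agree with those given (272x300 mm, top at 0.13). The tab is at (0.688, -0.007) and the start button at (0.465, -0.301). I'll write a helper that converts world shifts into tool rows.

```bash
cat > plan.py <<'E'
import sys,numpy as np
from cell import sense
from scipy.spatial.transform import Rotation as R
def plan(goal,yaw,n):
    s=sense();p=s['ee_pos'];M=R.from_quat(s['ee_rot']).as_matrix()
    th=np.arctan2(M[1,0],M[0,0]);d=(np.array(goal)-p)/n;dth=(yaw-th)/n
    print('now',p.round(4),'yaw',round(th,3),'tilt',M[:,2].round(3),'F',s['wrist_force'].round(1),'t',round(s['time'],2),'w',round(s['width'],3))
    for i in range(n):
        a=th+i*dth
        print([1,[round(1000*(d[0]*np.cos(a)+d[1]*np.sin(a))),round(1000*(d[0]*np.sin(a)-d[1]*np.cos(a))),round(-1000*d[2])],round(-dth,3)])
if __name__=='__main__':
    v=[float(x) for x in sys.argv[1:]];plan(v[:3],v[3],int(v[4]))
E
python3 plan.py 0.46 0.01 0.404 0.047 20
```

```text
now [ 0.1549 -0.6311  0.4039] yaw -1.33 tilt [-0.     0.001 -1.   ] F [-0.7  0.9 -0.5] t 0.15 w 0.085
[1, [-27, -22, 0], np.float64(-0.069)]
[1, [-26, -24, 0], np.float64(-0.069)]
[1, [-24, -26, 0], np.float64(-0.069)]
[1, [-22, -28, 0], np.float64(-0.069)]
[1, [-20, -29, 0], np.float64(-0.069)]
[1, [-18, -30, 0], np.float64(-0.069)]
[1, [-16, -32, 0], np.float64(-0.069)]
[1, [-14, -33, 0], np.float64(-0.069)]
[1, [-12, -34, 0], np.float64(-0.069)]
[1, [-9, -34, 0], np.float64(-0.069)]
[1, [-7, -35, 0], np.float64(-0.069)]
[1, [-5, -35, 0], np.float64(-0.069)]
[1, [-2, -35, 0], np.float64(-0.069)]
[1, [0, -35, 0], np.float64(-0.069)]
[1, [3, -35, 0], np.float64(-0.069)]
[1, [5, -35, 0], np.float64(-0.069)]
[1, [8, -35, 0], np.float64(-0.069)]
[1, [10, -34, 0], np.float64(-0.069)]
[1, [12, -33, 0], np.float64(-0.069)]
[1, [15, -32, 0], np.float64(-0.069)]
```

```bash
python3 -m jog '[[1,[-27,-22,0],-0.07],[1,[-26,-24,0],-0.07],[1,[-24,-26,0],-0.07],[1,[-22,-28,0],-0.07],[1,[-20,-29,0],-0.07]]' 40; python3 -m jog '[[1,[-18,-30,0],-0.07],[1,[-16,-32,0],-0.07],[1,[-14,-33,0],-0.07],[1,[-12,-34,0],-0.07],[1,[-9,-34,0],-0.07]]'; python3 plan.py 0.46 0.01 0.404 0.047 10
```

```text
time: 0.65
ee_pos: [0.2288, -0.4697, 0.4011]
ee_rot: [0.883, -0.469, -0.002, 0.0]
wrist_force: [0.9, -0.4, -1.2]
width: 0.0121
time: 1.15
ee_pos: [0.3046, -0.3004, 0.4007]
ee_rot: [0.954, -0.301, -0.003, -0.0]
wrist_force: [1.4, 0.4, 0.7]
width: 0.0001
now [ 0.3046 -0.3004  0.4007] yaw -0.611 tilt [-0.005  0.002 -1.   ] F [1.4 0.4 0.7] t 1.15 w 0.0
[1, [-5, -34, 0], np.float64(-0.066)]
[1, [-3, -35, 0], np.float64(-0.066)]
[1, [-1, -35, 0], np.float64(-0.066)]
[1, [2, -35, 0], np.float64(-0.066)]
[1, [4, -34, 0], np.float64(-0.066)]
[1, [6, -34, 0], np.float64(-0.066)]
[1, [9, -34, 0], np.float64(-0.066)]
[1, [11, -33, 0], np.float64(-0.066)]
[1, [13, -32, 0], np.float64(-0.066)]
[1, [15, -31, 0], np.float64(-0.066)]
```

```bash
python3 -m jog '[[1,[-5,-34,0],-0.066],[1,[-3,-35,0],-0.066],[1,[-1,-35,0],-0.066],[1,[2,-35,0],-0.066],[1,[4,-34,0],-0.066]]'; python3 -m jog '[[1,[6,-34,0],-0.066],[1,[9,-34,0],-0.066],[1,[11,-33,0],-0.066],[1,[13,-32,0],-0.066],[1,[15,-31,0],-0.066]]'; python3 plan.py 0.46 0.01 0.262 0.047 8
python3 - <<'E'
from h import *
shot('scene','scene1');shot('wrist','wrist1')
E
```

```text
time: 1.65
ee_pos: [0.3825, -0.137, 0.4008]
ee_rot: [0.991, -0.134, -0.002, 0.0]
wrist_force: [0.5, -0.9, -0.9]
width: 0.0001
time: 2.15
ee_pos: [0.4591, 0.0259, 0.4007]
ee_rot: [0.999, 0.038, -0.002, 0.001]
wrist_force: [0.2, -0.0, -0.3]
width: -0.0001
now [0.4591 0.0259 0.4007] yaw 0.075 tilt [-0.003 -0.002 -1.   ] F [ 0.2 -0.  -0.3] t 2.15 w -0.0
[1, [0, 2, 17], np.float64(0.004)]
[1, [0, 2, 17], np.float64(0.004)]
[1, [0, 2, 17], np.float64(0.004)]
[1, [0, 2, 17], np.float64(0.004)]
[1, [0, 2, 17], np.float64(0.004)]
[1, [0, 2, 17], np.float64(0.004)]
[1, [0, 2, 17], np.float64(0.004)]
[1, [0, 2, 17], np.float64(0.004)]
```

View pics/scene1.png

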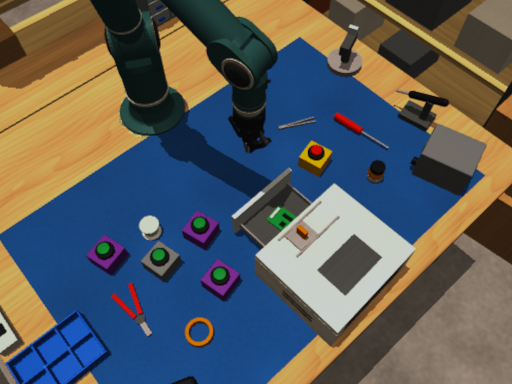

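View pics/wrist1.png

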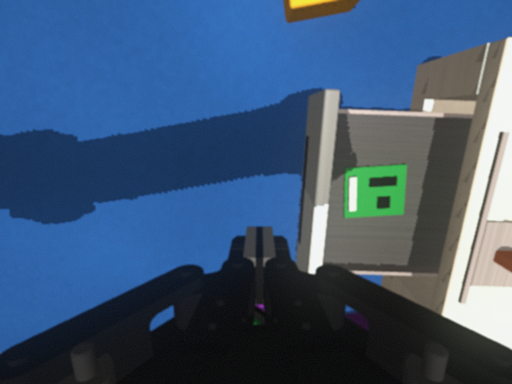

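The wrist view shows the drawer panel's top edge at columns 305-335, with the closed fingertips at (260,235) clear of it. The board is at (375,190). I'll refine the face and fingertip positions from depth.

```bash
python3 - <<'E'
from h import *
f=np.load('wrist1.npz');P=pts(f)
for u,v in [(245,240),(260,240),(275,240),(260,260),(250,228),(270,228)]: print(u,v,P[v,u].round(4))
o=np.array([.6445,.0188]);c,s=np.cos(.0466),np.sin(.0466)
L=np.stack([(P[...,0]-o[0])*c+(P[...,1]-o[1])*s,-(P[...,0]-o[0])*s+(P[...,1]-o[1])*c,P[...,2]],-1)
m=(abs(L[...,2]-.108)<.004)&(L[...,0]<-.05)&(L[...,0]>-.2)&(abs(L[...,1])<.12)
q=L[m];print(len(q),np.percentile(q,[2,10,50,90,98],axis=0).round(4))
a=np.polyfit(q[:,1],q[:,0],1);print('slope',a)
f=np.load('top0.npz');P=pts(f)
E
python3 -m jog '[[1,[0,2,20],0],[1,[0,2,20],0],[1,[0,2,20],0.01],[1,[0,2,20],0.01],[1,[0,2,20],0.01]]'
python3 plan.py 0.46 0.01 0.262 0.047 3
```

```text
245 240 [0.4539 0.0378 0.2414]
260 240 [0.4608 0.0421 0.2496]
275 240 [0.4686 0.0386 0.2403]
260 260 [0.4609 0.041  0.2664]
250 228 [0.4558 0.0419 0.2355]
270 228 [0.4658 0.0429 0.236 ]
2779 [[-0.129  -0.0589  0.1054]
 [-0.1283 -0.041   0.107 ]
 [-0.1228  0.0349  0.1083]
 [-0.117   0.0978  0.1092]
 [-0.1156  0.1086  0.1097]]
slope [ 0.00047295 -0.12270147]
time: 2.75
ee_pos: [0.4609, 0.0178, 0.2996]
ee_rot: [1.0, 0.024, 0.001, 0.0]
wrist_force: [-0.1, 0.0, 0.5]
width: 0.0003
now [0.4609 0.0178 0.2996] yaw 0.048 tilt [ 0.003 -0.    -1.   ] F [-0.1  0.   0.5] t 2.75 w 0.0
[1, [0, 3, 13], np.float64(0.0)]
[1, [0, 3, 13], np.float64(0.0)]
[1, [0, 3, 13], np.float64(0.0)]
```

```bash
python3 -m jog '[[1,[0,3,14],0],[1,[0,3,14],0],[1,[0,2,13],0],[1,[7,0,0],0],[1,[7,0,0],0]]'; python3 -m jog '[[1,[7,0,0],0],[1,[7,0,0],0],[1,[6,0,0],0],[1,[6,0,0],0],[1,[6,0,0],0]]';python3 plan.py 0.616 0.017 0.259 0.0466 15
```

```text
time: 3.25
ee_pos: [0.4735, 0.0067, 0.254]
ee_rot: [1.0, 0.021, -0.002, 0.001]
wrist_force: [0.5, 0.4, 0.4]
width: 0.0003
time: 3.75
ee_pos: [0.5093, 0.0085, 0.2558]
ee_rot: [1.0, 0.021, -0.001, 0.001]
wrist_force: [-2.9, 0.3, -0.4]
width: -0.0003
now [0.5093 0.0085 0.2558] yaw 0.042 tilt [-0.003 -0.003 -1.   ] F [-2.9  0.3 -0.4] t 3.75 w -0.0
[1, [7, 0, 0], np.float64(-0.0)]
[1, [7, 0, 0], np.float64(-0.0)]
[1, [7, 0, 0], np.float64(-0.0)]
[1, [7, 0, 0], np.float64(-0.0)]
[1, [7, 0, 0], np.float64(-0.0)]
[1, [7, 0, 0], np.float64(-0.0)]
[1, [7, 0, 0], np.float64(-0.0)]
[1, [7, 0, 0], np.float64(-0.0)]
[1, [7, 0, 0], np.float64(-0.0)]
[1, [7, 0, 0], np.float64(-0.0)]
[1, [7, 0, 0], np.float64(-0.0)]
[1, [7, 0, 0], np.float64(-0.0)]
[1, [7, 0, 0], np.float64(-0.0)]
[1, [7, 0, 0], np.float64(-0.0)]
[1, [7, 0, 0], np.float64(-0.0)]
```

```bash
python3 -m jog '[[1,[-10,0,0],0],[1,[-5,-20,0],0],[1,[0,-20,-1],0],[1,[5,-5,-1],0],[1,[6,0,-1],0]]'; python3 -m jog '[[1,[6,0,0],0],[1,[7,0,0],0],[1,[7,0,0],0],[1,[7,0,0],0],[1,[7,0,0],0]]';python3 plan.py 0.616 0.057 0.259 0.0466 1
```

```text
time: 4.25
ee_pos: [0.502, 0.0534, 0.2589]
ee_rot: [1.0, 0.021, -0.001, 0.002]
wrist_force: [0.3, -0.8, 0.1]
width: 0.0001
time: 4.75
ee_pos: [0.5382, 0.0528, 0.2582]
ee_rot: [1.0, 0.019, -0.003, 0.002]
wrist_force: [-2.9, 0.3, 0.2]
width: -0.0001
now [0.5382 0.0528 0.2582] yaw 0.039 tilt [-0.005 -0.004 -1.   ] F [-2.9  0.3  0.2] t 4.75 w -0.0
[1, [78, -1, -1], np.float64(-0.008)]
```

```bash
python3 -m jog '[[1,[7,0,0],0],[1,[7,0,0],0],[1,[7,0,0],0],[1,[7,0,0],0],[1,[7,0,0],0]]'; python3 -m jog '[[1,[7,0,0],0],[1,[7,0,0],0],[1,[7,0,0],0],[1,[6,0,0],0],[1,[6,0,0],0]]';python3 plan.py 0.616 0.057 0.259 0.0466 1
python3 - <<'E'
from h import *
shot('top','top2')
E
```

```text
time: 5.25
ee_pos: [0.5764, 0.054, 0.2577]
ee_rot: [1.0, 0.019, -0.003, 0.002]
wrist_force: [-3.4, 1.9, 1.9]
width: -0.0003
time: 5.75
ee_pos: [0.6125, 0.0555, 0.2576]
ee_rot: [1.0, 0.019, -0.003, 0.002]
wrist_force: [-1.7, 0.4, 0.2]
width: 0.0001
now [0.6125 0.0555 0.2576] yaw 0.038 tilt [-0.006 -0.004 -1.   ] F [-1.7  0.4  0.2] t 5.75 w 0.0
[1, [4, -1, -1], np.float64(-0.008)]
```

View pics/top2.png

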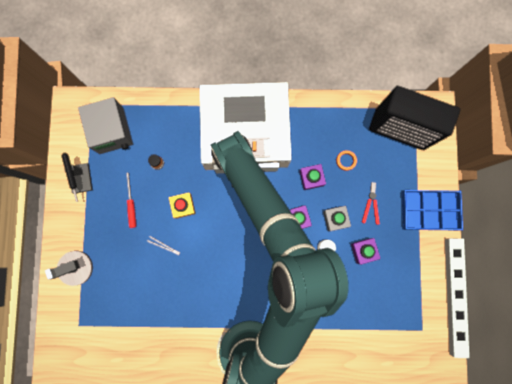

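The drawer is nearly shut, with its front close to the oven face at row 165. I'll push slowly onto the stop.

```bash
python3 -m jog '[[1,[4,0,0],0],[1,[3,0,0],0],[1,[3,0,0],0]]';  python3 -m jog '[[1,[3,0,0],0],[1,[3,0,0],0]]';
```

```text
time: 6.1
ee_pos: [0.6169, 0.0562, 0.258]
ee_rot: [1.0, 0.02, -0.014, 0.005]
wrist_force: [-15.0, -0.9, 11.9]
width: -0.0004
time: 6.3
ee_pos: [0.6187, 0.0567, 0.2584]
ee_rot: [1.0, 0.02, -0.021, 0.008]
wrist_force: [-14.5, -0.7, 11.4]
width: -0.0003
```

The stop is reached (force rose from 3 to 15 N with no travel). I'll back off, rise, and check.

```bash
python3 -m jog '[[1,[-15,0,0],0],[1,[-25,0,0],0],[1,[-25,0,-10],0],[1,[-10,0,-40],0],[1,[0,0,-40],0]]'; python3 plan.py 0.6 -0.11 0.36 0.0466 8
python3 - <<'E'
from h import *
shot('wrist','wrist3');
P=pts('wrist3')
o=np.array([.6445,.0188]);c,s=np.cos(.0466),np.sin(.0466)
L=np.stack([(P[...,0]-o[0])*c+(P[...,1]-o[1])*s,-(P[...,0]-o[0])*s+(P[...,1]-o[1])*c,P[...,2]],-1)
m=(abs(L[...,2]-.108)<.004)&(L[...,0]<-.00)&(L[...,0]>-.2)&(abs(L[...,1])<.12)
q=L[m];print(len(q),np.percentile(q,[2,10,50,90,98],axis=0).round(4))
m=(abs(L[...,2]-.130)<.003)&(L[...,0]<.05)&(L[...,0]>-.1)&(abs(L[...,1])<.12)
q=L[m];print('oven edge',np.percentile(q,[1,2,10],axis=0).round(4))
E
```

```text
time: 6.8
ee_pos: [0.5447, 0.0523, 0.3485]
ee_rot: [0.999, 0.019, -0.025, 0.009]
wrist_force: [2.0, -0.6, 0.1]
width: 0.0001
now [0.5447 0.0523 0.3485] yaw 0.038 tilt [-0.049 -0.019 -0.999] F [ 2.  -0.6  0.1] t 6.8 w 0.0
[1, [6, 21, -1], np.float64(-0.001)]
[1, [6, 21, -1], np.float64(-0.001)]
[1, [6, 21, -1], np.float64(-0.001)]
[1, [6, 21, -1], np.float64(-0.001)]
[1, [6, 21, -1], np.float64(-0.001)]
[1, [6, 21, -1], np.float64(-0.001)]
[1, [6, 21, -1], np.float64(-0.001)]
[1, [6, 21, -1], np.float64(-0.001)]
3918 [[-0.0154 -0.0318  0.1049]
 [-0.0148 -0.0167  0.1069]
 [-0.0094  0.0485  0.1083]
 [-0.0034  0.1003  0.1092]
 [-0.0021  0.1094  0.1097]]
oven edge [[ 0.0008 -0.0283  0.1278]
 [ 0.001  -0.0229  0.1283]
 [ 0.0032  0.0083  0.1295]]
```

View pics/wrist3.png

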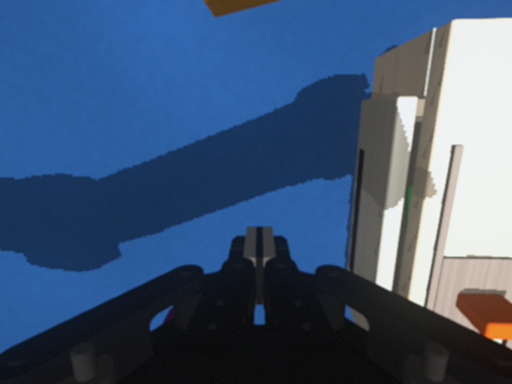

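The drawer front reads 14-15 mm proud, which is shut to within about 1-2 mm. The 15 N push against the stop supports that. Next is the vent tab: I'll go to its right side at height. The tool now tilts by 0.05 rad, so I allow for the tip offset.

```bash
python3 -m jog '[[1,[8,21,-2],0],[1,[10,21,-2],0],[1,[12,21,-3],0],[1,[16,20,-3],0],[1,[20,20,-3],0]]'; python3 -m jog '[[1,[20,3,-2],0],[1,[20,3,-2],0],[1,[20,0,-2],0],[1,[20,0,-2],0],[1,[10,0,0],0]]'; python3 plan.py 0.7015 -0.06 0.36 0.0466 1
python3 - <<'E'
from h import *
shot('wrist','wrist4');shot('top','top4')
P=pts('wrist4');f=np.load('wrist4.npz')
hsv=cv2.cvtColor(f['frame'][:,:,::-1].copy(),cv2.COLOR_BGR2HSV)
o=np.array([.6445,.0188]);c,s=np.cos(.0466),np.sin(.0466)
L=np.stack([(P[...,0]-o[0])*c+(P[...,1]-o[1])*s,-(P[...,0]-o[0])*s+(P[...,1]-o[1])*c,P[...,2]],-1)
m=(L[...,2]>.16)&(L[...,2]<.172)&(hsv[...,1]>150)
q=L[m];print(len(q),np.percentile(q,[2,50,98],axis=0).round(4))
E
```

```text
time: 7.35
ee_pos: [0.6208, -0.0487, 0.3739]
ee_rot: [1.0, 0.021, -0.012, 0.011]
wrist_force: [0.8, 0.2, 0.7]
width: -0.0001
time: 7.85
ee_pos: [0.7177, -0.0613, 0.3799]
ee_rot: [1.0, 0.015, -0.008, 0.014]
wrist_force: [-0.2, 0.1, -0.0]
width: 0.0003
now [ 0.7177 -0.0613  0.3799] yaw 0.03 tilt [-0.016 -0.029 -0.999] F [-0.2  0.1 -0. ] t 7.85 w 0.0
[1, [-16, -2, 20], np.float64(-0.016)]
874 [[ 0.0323 -0.0321  0.1649]
 [ 0.0464 -0.0266  0.1664]
 [ 0.0605 -0.0216  0.1678]]
```

View pics/wrist4.png

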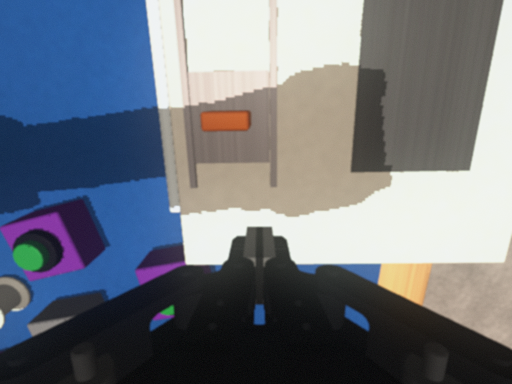

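The orange tab is at (225,121) in the wrist view: local (0.046, -0.027), top 0.166, which agrees with the description. Now down to tip z of about 0.147 at 45 mm to its right.

```bash
python3 -m jog '[[1,[-10,0,10],-0.01],[1,[-9,0,10],0],[1,[0,0,14],0],[1,[0,0,14],0],[1,[0,0,10],0]]'; python3 - <<'E'
from h import *
from scipy.spatial.transform import Rotation as R
s=sense();M=R.from_quat(s['ee_rot']).as_matrix();t=s['ee_pos']+.173*M[:,2]
o=np.array([.6445,.0188]);c,q=np.cos(.0466),np.sin(.0466);d=t[:2]-o
print('tip local',d[0]*c+d[1]*q,-d[0]*q+d[1]*c,t[2],M[:,2],np.arctan2(M[1,0],M[0,0]))
E
```

```text
time: 8.45
ee_pos: [0.6964, -0.0645, 0.32]
ee_rot: [1.0, 0.02, -0.006, 0.015]
wrist_force: [-0.2, 0.1, -0.4]
width: -0.0
tip local 0.045619782488185476 -0.0908779937652897 0.14707154270985814 [-0.01231687 -0.03072547 -0.99945197] 0.039822214956051115
```

```bash
python3 -m jog '[[1,[0,-10,0],0],[1,[0,-10,0],0],[1,[0,-10,0],0],[1,[0,-8,0],0],[1,[0,-6,0],0]]';python3 -m jog '[[1,[0,-6,0],0],[1,[0,-6,0],0],[1,[0,-6,0],0],[1,[0,-6,0],0],[1,[0,-6,0],0]]';python3 -m jog '[[1,[0,-6,0],0],[1,[0,-6,0],0],[1,[0,-6,0],0]]'
```

```text
time: 8.95
ee_pos: [0.6949, -0.0166, 0.317]
ee_rot: [1.0, 0.02, -0.007, 0.015]
wrist_force: [-0.3, -1.7, -1.2]
width: -0.0002
time: 9.45
ee_pos: [0.6935, 0.0145, 0.3169]
ee_rot: [1.0, 0.02, -0.007, 0.017]
wrist_force: [-0.7, -2.3, 0.1]
width: 0.0
time: 9.75
ee_pos: [0.6929, 0.0337, 0.3166]
ee_rot: [1.0, 0.019, -0.007, 0.017]
wrist_force: [-0.6, -1.3, 1.8]
width: -0.0003
```

```bash
python3 -m jog '[[1,[0,-4,0],0],[1,[0,-4,0],0]]';python3 -m jog '[[1,[0,-4,0],0]]';python3 -m jog '[[1,[0,-4,0],0]]';python3 -m jog '[[1,[0,-3,0],0]]'
```

```text
time: 9.95
ee_pos: [0.6925, 0.0428, 0.3165]
ee_rot: [1.0, 0.02, -0.007, 0.017]
wrist_force: [-0.8, -12.2, 3.6]
width: -0.0
time: 10.05
ee_pos: [0.6927, 0.0437, 0.3164]
ee_rot: [1.0, 0.019, -0.007, 0.02]
wrist_force: [-2.7, -13.4, 5.3]
width: -0.0002
time: 10.15
ee_pos: [0.6928, 0.0445, 0.3165]
ee_rot: [1.0, 0.017, -0.008, 0.023]
wrist_force: [-3.0, -9.0, 4.9]
width: -0.0006
time: 10.25
ee_pos: [0.6928, 0.0451, 0.3165]
ee_rot: [1.0, 0.016, -0.008, 0.025]
wrist_force: [-1.5, -5.4, 2.4]
width: 0.0002
```

Hard stop reached at about 12-13 N after roughly 60 mm of travel. I'll back off, rise and look.

```bash
python3 -m jog '[[1,[0,15,0],0],[1,[0,20,-5],0],[1,[0,20,-20],0],[1,[0,15,-30],0],[1,[0,15,-20],0]]'; python3 - <<'E'
from h import *
shot('wrist','wrist5');shot('top','top5');shot('scene','scene5')
P=pts('wrist5');f=np.load('wrist5.npz')
hsv=cv2.cvtColor(f['frame'][:,:,::-1].copy(),cv2.COLOR_BGR2HSV)
o=np.array([.6445,.0188]);c,s=np.cos(.0466),np.sin(.0466)
L=np.stack([(P[...,0]-o[0])*c+(P[...,1]-o[1])*s,-(P[...,0]-o[0])*s+(P[...,1]-o[1])*c,P[...,2]],-1)
m=(L[...,2]>.16)&(L[...,2]<.172)&(hsv[...,1]>150)
q=L[m];print(len(q),np.percentile(q,[2,50,98],axis=0).round(4))
m=(abs(L[...,2]-.108)<.004)&(L[...,0]<-.00)&(L[...,0]>-.2)&(abs(L[...,1])<.12)
q=L[m];print('panel',len(q),np.percentile(q,[2,10,50,90,98],axis=0).round(4)) if m.any() else 0
for n in ('top5','scene5'):
  f=np.load(n+'.npz');im=f['frame'][:,:,::-1]
  a=im[75:225,170:370] if n=='top5' else im[150:330,210:430]
  cv2.imwrite(f'pics/{n}c.png',cv2.resize(a,None,fx=3,fy=3,interpolation=cv2.INTER_CUBIC))
E
```

```text
time: 10.75
ee_pos: [0.6964, -0.0371, 0.3932]
ee_rot: [1.0, 0.019, -0.011, 0.022]
wrist_force: [-0.1, 0.0, -0.3]
width: -0.0
955 [[0.0324 0.0268 0.163 ]
 [0.0462 0.0322 0.1663]
 [0.0597 0.0376 0.1678]]
panel 3017 [[-0.0145 -0.1015  0.1069]
 [-0.0134 -0.0813  0.1075]
 [-0.0088  0.0025  0.1084]
 [-0.0042  0.0662  0.1094]
 [-0.0033  0.0771  0.1099]]
```

View pics/wrist5.png

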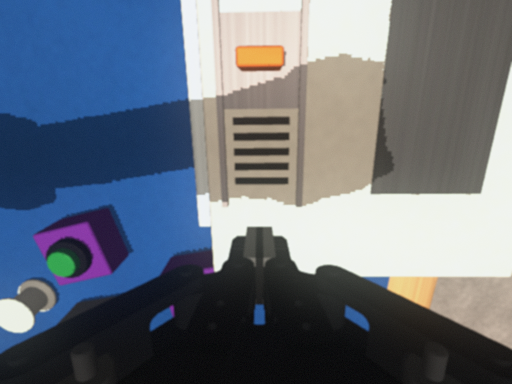

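View pics/scene5c.png

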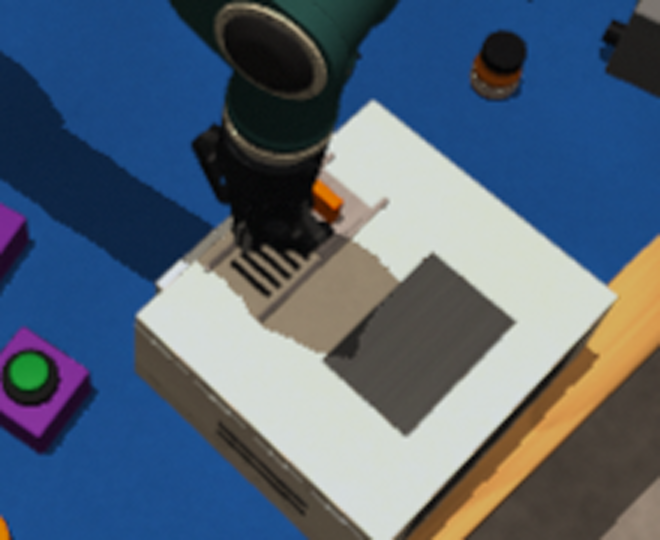

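The tab sits at local y +0.032, 59 mm further left and centred as the mirror of closed. All five vent slots are uncovered, at (262,150), and the panel is flush at -0.014. Next, the grey-box green button.

```bash
python3 plan.py 0.465 -0.301 0.36 -0.4 10
```

```text
now [ 0.6964 -0.0379  0.3926] yaw 0.034 tilt [-0.02  -0.046 -0.999] F [-0.6  0.9 -0.2] t 10.9 w -0.0
[1, [-24, 26, 3], np.float64(0.043)]
[1, [-23, 27, 3], np.float64(0.043)]
[1, [-22, 27, 3], np.float64(0.043)]
[1, [-21, 28, 3], np.float64(0.043)]
[1, [-19, 29, 3], np.float64(0.043)]
[1, [-18, 30, 3], np.float64(0.043)]
[1, [-17, 31, 3], np.float64(0.043)]
[1, [-15, 32, 3], np.float64(0.043)]
[1, [-14, 32, 3], np.float64(0.043)]
[1, [-13, 33, 3], np.float64(0.043)]
```

```bash
python3 -m jog '[[1,[-24,26,3],0.043],[1,[-23,27,3],0.043],[1,[-22,27,3],0.043],[1,[-21,28,3],0.043],[1,[-19,29,3],0.043]]'; python3 -m jog '[[1,[-18,30,3],0.043],[1,[-17,31,3],0.043],[1,[-15,32,3],0.043],[1,[-14,20,3],0.043],[1,[-13,5,0],0]]'; python3 plan.py 0.465 -0.301 0.36 -0.4 1
python3 - <<'E'
from h import *
shot('wrist','wrist6');shot('top','top6')
E
```

```text
time: 11.4
ee_pos: [0.5773, -0.1628, 0.377]
ee_rot: [0.996, -0.086, -0.011, 0.018]
wrist_force: [-0.1, -0.8, -0.0]
width: 0.0
time: 11.9
ee_pos: [0.4676, -0.2603, 0.3623]
ee_rot: [0.984, -0.174, -0.014, 0.015]
wrist_force: [-0.1, 0.4, -0.7]
width: -0.0002
now [ 0.4676 -0.2603  0.3623] yaw -0.351 tilt [-0.033 -0.025 -0.999] F [-0.1  0.4 -0.7] t 11.9 w -0.0
[1, [12, 39, 2], np.float64(0.049)]
```

View pics/wrist6.png

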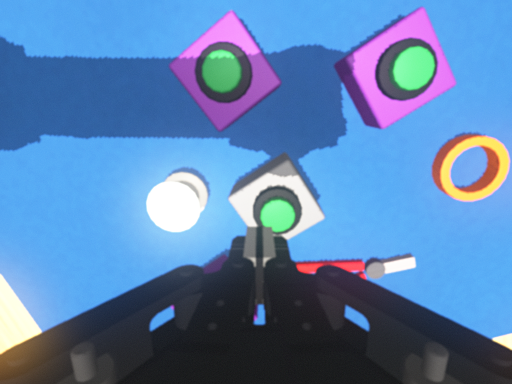

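The wrist view shows the green button on the grey/white-lit box at (278,213). Purple look-alikes are at (222,70), (413,68) and below, and the spool is at (172,205). The choice is confirmed; now to measure it.

```bash
cat > btn.py <<'E'
from h import *
from scipy.spatial.transform import Rotation as R
P=pts('wrist6');f=np.load('wrist6.npz')
hsv=cv2.cvtColor(f['frame'][:,:,::-1].copy(),cv2.COLOR_BGR2HSV)
m=np.zeros(P.shape[:2],bool);m[190:240,250:305]=1
m&=(hsv[...,0]>40)&(hsv[...,0]<85)&(hsv[...,1]>100)
q=P[m];print(len(q),np.percentile(q,[2,50,98],axis=0).round(4),q.mean(0))
s=sense();M=R.from_quat(s['ee_rot']).as_matrix();t=s['ee_pos']+.173*M[:,2]
print('tip',t.round(4)); 
tgt=np.array([.4647,-.301,.085]);print('delta tool mm',(M.T@(tgt-t)*1000).round(1))
E
python3 btn.py
```

```text
950 [[ 0.4499 -0.3181  0.0621]
 [ 0.4664 -0.2982  0.0722]
 [ 0.4813 -0.2831  0.074 ]] [ 0.46628894 -0.29762626  0.07471682]
tip [ 0.4617 -0.2632  0.1898]
delta tool mm [ 18.2  30.8 105.6]
```

```bash
python3 -m jog '[[1,[9,16,5],0],[1,[9,15,20],0],[1,[0,0,25],0],[1,[0,0,20],0],[1,[0,0,15],0]]'; python3 btn.py
```

```text
time: 12.5
ee_pos: [0.4776, -0.2978, 0.2747]
ee_rot: [0.985, -0.169, -0.01, 0.015]
wrist_force: [0.1, 0.5, -0.6]
width: 0.0003
950 [[ 0.4499 -0.3181  0.0621]
 [ 0.4664 -0.2982  0.0722]
 [ 0.4813 -0.2831  0.074 ]] [ 0.46628894 -0.29762626  0.07471682]
tip [ 0.4731 -0.3024  0.1018]
delta tool mm [-8.2  1.  16.9]
```

```bash
python3 -m jog '[[1,[-8,1,6],0],[1,[0,0,10],0],[1,[0,0,5],0],[1,[0,0,0],0]]'; python3 btn.py|tail -2;python3 - <<'E'
from h import *
shot('scene','scene7');f=np.load('scene7.npz')['frame'][:,:,::-1]
cv2.imwrite('pics/scene7c.png',cv2.resize(f[180:320,80:260],None,fx=4,fy=4))
E
```

```text
time: 12.9
ee_pos: [0.4702, -0.2961, 0.2488]
ee_rot: [0.986, -0.168, -0.012, 0.014]
wrist_force: [-0.6, -0.8, 0.5]
width: -0.0002
tip [ 0.4653 -0.3001  0.0759]
delta tool mm [-0.4  1.4 -9. ]
```

View pics/scene7c.png

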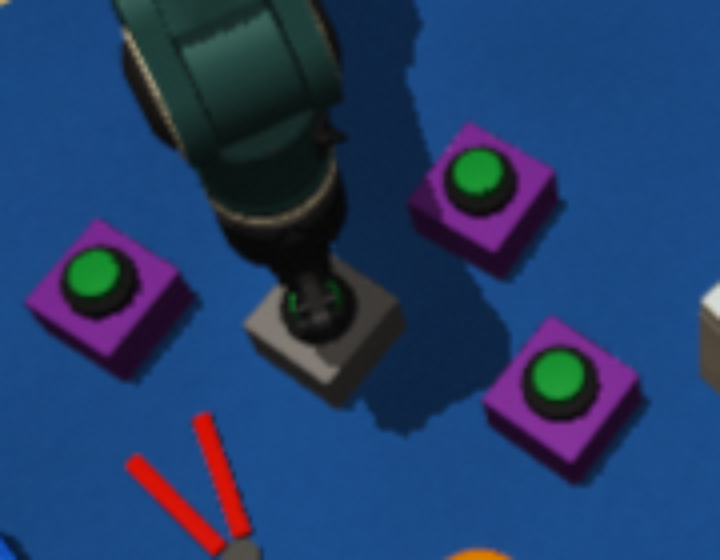

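The tip is centred over the grey box's button, about 3 mm above it. Pressing now.

```bash
python3 -m jog '[[1,[0,0,5],0],[1,[0,0,4],0]]'; python3 -m jog '[[1,[0,0,3],0]]';python3 -m jog '[[1,[0,0,3],0]]'
```

```text
time: 13.15
ee_pos: [0.471, -0.2965, 0.2416]
ee_rot: [0.986, -0.168, -0.01, 0.014]
wrist_force: [-2.7, 1.2, 4.2]
width: -0.0005
time: 13.25
ee_pos: [0.471, -0.2964, 0.2391]
ee_rot: [0.986, -0.168, -0.01, 0.014]
wrist_force: [-5.7, 3.8, 23.3]
width: -0.0
time: 13.35
ee_pos: [0.4713, -0.2963, 0.2387]
ee_rot: [0.986, -0.168, -0.011, 0.015]
wrist_force: [-11.4, 6.7, 41.0]
width: -0.0003
```

```bash
python3 -m jog '[[1,[0,0,1],0],[1,[0,0,1],0],[1,[0,0,1],0]]'; python3 -m jog '[[1,[0,0,-8],0],[1,[0,0,-15],0],[1,[0,0,-30],0],[1,[0,0,-40],0],[1,[0,0,-40],0]]'; python3 -m jog '[[1,[0,-30,-20],0],[1,[0,-40,0],0],[1,[0,-40,0],0],[1,[0,-10,0],0],[1,[0,0,0],0]]'
python3 - <<'E'
from h import *
shot('wrist','wrist8');f=shot('top','top8');shot('scene','scene8')
P=pts('top8');Q=pts('top0')
for n,(u,v) in dict(stop=(181,205),spool=(328,248),start=(338,218)).items(): print(n,P[v,u].round(3),Q[v,u].round(3))
E
```

```text
time: 13.65
ee_pos: [0.4713, -0.2958, 0.2395]
ee_rot: [0.986, -0.168, -0.011, 0.016]
wrist_force: [-3.0, 0.9, 8.2]
width: 0.0002
time: 14.15
ee_pos: [0.4736, -0.2915, 0.3746]
ee_rot: [0.986, -0.167, -0.015, 0.015]
wrist_force: [0.9, -0.3, -0.3]
width: -0.0004
time: 14.65
ee_pos: [0.5165, -0.1754, 0.4042]
ee_rot: [0.985, -0.169, -0.005, 0.018]
wrist_force: [-0.7, -0.1, 0.2]
width: 0.0
stop [0.501 0.24  0.07 ] [0.5   0.239 0.078]
spool [ 0.363 -0.146  0.691] [ 0.361 -0.268  0.046]
start [ 0.422 -0.174  0.653] [ 0.463 -0.297  0.074]
```

View pics/top8.png

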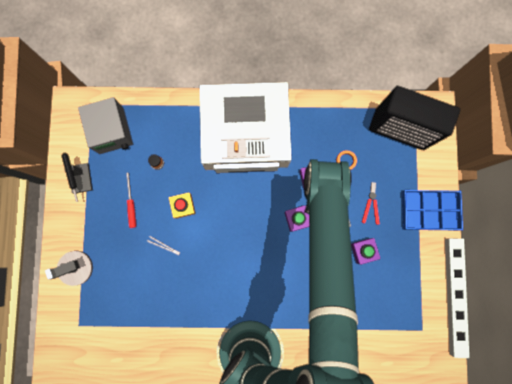

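View pics/scene8.png

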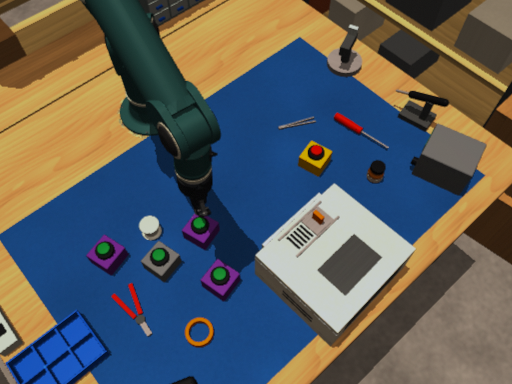

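View pics/wrist8.png

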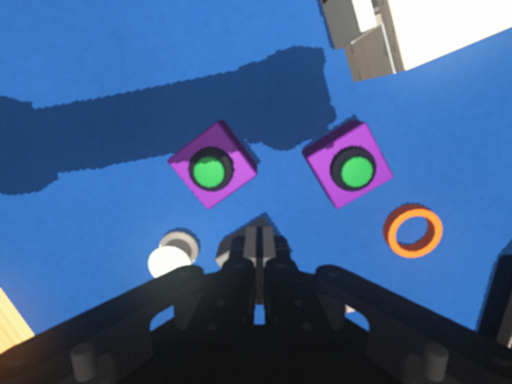

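The vent is open with the tab at scene (318,216), the drawer is shut and the other things look unmoved. One numeric check before handing in.

```bash
python3 - <<'E'
from h import *
for n in ('scene0','scene8'):
  f=np.load(n+'.npz');P=pts(f);h=cv2.cvtColor(f['frame'][:,:,::-1].copy(),cv2.COLOR_BGR2HSV)
  for nm,(u,v) in dict(start=(159,256),purple=(220,274),stop=(316,152)).items(): print(n,nm,np.median(P[v-3:v+4,u-3:u+4].reshape(-1,3),axis=0).round(4))
o=np.array([.6445,.0188]);c,s=np.cos(.0466),np.sin(.0466)
for n in ('top0','top8'):
  P=pts(n);L=np.stack([(P[...,0]-o[0])*c+(P[...,1]-o[1])*s,-(P[...,0]-o[0])*s+(P[...,1]-o[1])*c,P[...,2]],-1)
  m=(abs(L[...,2]-.108)<.006)&(L[...,0]<0)&(L[...,0]>-.16)&(abs(L[...,1])<.09)
  print(n,m.sum(),np.percentile(L[m],[5,50,95],axis=0).round(4))
a=np.load('scene0.npz')['frame'].astype(int);b=np.load('scene8.npz')['frame'].astype(int)
d=abs(a-b).sum(2)
for nm,(u,v) in dict(spool=(150,227),cutters=(133,308),tape=(199,332),jar=(376,170),screw=(360,131),tw=(297,123)).items(): print(nm,(d[v-14:v+15,u-20:u+21]>60).sum())
E
```

```text
scene0 start [ 0.4707 -0.3003  0.0708]
scene0 purple [ 0.6147 -0.2127  0.0719]
scene0 stop [0.5097 0.2406 0.0712]
scene8 start [ 0.4709 -0.3003  0.071 ]
scene8 purple [ 0.6151 -0.2127  0.0711]
scene8 stop [0.5092 0.2406 0.0718]
top0 221 [[-0.1291 -0.08    0.1035]
 [-0.1228  0.0003  0.108 ]
 [-0.1163  0.0777  0.1114]]
top8 223 [[-0.0155 -0.0779  0.1033]
 [-0.0095  0.0002  0.1077]
 [-0.0025  0.0813  0.1121]]
spool 0
cutters 0
tape 0
jar 0
screw 0
tw 0
```

Everything reads right, but the panel reads about 2 mm short of ideal. That is inside the calibration error, but the upward force during the drawer push leaves doubt about what stopped the tool. There is ample time, so I'll re-test with the tool turned a quarter turn so that only the slim pad sides face the drawer.

```bash
python3 plan.py 0.538 0.044 0.404 -1.524 9
```

```text
now [ 0.5157 -0.1781  0.4034] yaw -0.345 tilt [-0.017 -0.034 -0.999] F [ 0.  -0.7 -0.5] t 14.8 w -0.0
[1, [-6, -24, 0], np.float64(0.131)]
[1, [-9, -23, 0], np.float64(0.131)]
[1, [-12, -22, 0], np.float64(0.131)]
[1, [-15, -20, 0], np.float64(0.131)]
[1, [-17, -18, 0], np.float64(0.131)]
[1, [-19, -15, 0], np.float64(0.131)]
[1, [-21, -13, 0], np.float64(0.131)]
[1, [-23, -10, 0], np.float64(0.131)]
[1, [-24, -7, 0], np.float64(0.131)]
```

```bash
python3 -m jog '[[1,[-6,-24,0],0.13],[1,[-9,-23,0],0.13],[1,[-12,-22,0],0.13],[1,[-15,-20,0],0.13],[1,[-17,-18,0],0.13]]'; python3 -m jog '[[1,[-19,-15,0],0.13],[1,[-21,-13,0],0.13],[1,[-23,-10,0],0.13],[1,[-24,-7,0],0.13],[1,[0,0,0],0]]';python3 plan.py 0.538 0.044 0.262 -1.524 8;python3 - <<'E'
from h import *
shot('wrist','wrist9')
E
```

```text
time: 15.3
ee_pos: [0.5285, -0.0658, 0.3971]
ee_rot: [0.867, -0.498, -0.0, 0.022]
wrist_force: [-0.2, -0.5, -1.0]
width: 0.0002
time: 15.8
ee_pos: [0.5449, 0.0292, 0.3916]
ee_rot: [-0.697, 0.717, -0.005, -0.023]
wrist_force: [-0.1, 0.2, 0.1]
width: -0.0
now [0.5449 0.0292 0.3916] yaw -1.599 tilt [-0.025 -0.039 -0.999] F [-0.1  0.2  0.1] t 15.8 w -0.0
[1, [-2, 1, 16], np.float64(-0.009)]
[1, [-2, 1, 16], np.float64(-0.009)]
[1, [-2, 1, 16], np.float64(-0.009)]
[1, [-2, 1, 16], np.float64(-0.009)]
[1, [-2, 1, 16], np.float64(-0.009)]
[1, [-2, 1, 16], np.float64(-0.009)]
[1, [-2, 1, 16], np.float64(-0.009)]
[1, [-2, 1, 16], np.float64(-0.009)]
```

View pics/wrist9.png

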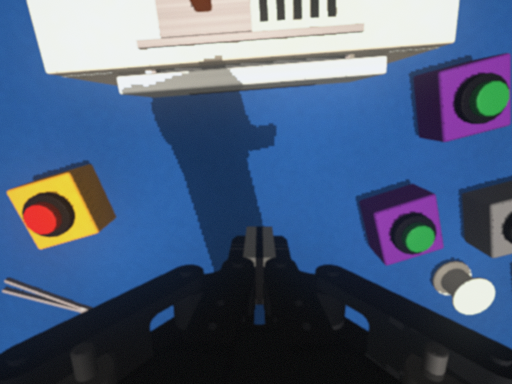

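```bash
python3 - <<'E'
from h import *
f=np.load('wrist9.npz');R=cv2.Rodrigues(f['rvec'])[0];print('cam centre',-R.T@np.ravel(f['tvec']), R[2])
P=pts(f)
o=np.array([.6445,.0188]);c,s=np.cos(.0466),np.sin(.0466)
L=np.stack([(P[...,0]-o[0])*c+(P[...,1]-o[1])*s,-(P[...,0]-o[0])*s+(P[...,1]-o[1])*c,P[...,2]],-1)
for u in (160,200,300,340):
  print(u,[(v,*(L[v,u]*1000).round(1)) for v in range(48,96,3)])
E
python3 -m jog '[[1,[-2,0,22],-0.02],[1,[-2,0,22],-0.02],[1,[-2,0,22],-0.02],[1,[0,0,20],0],[1,[0,0,20],0]]';python3 plan.py 0.56 0.044 0.262 -1.524 1
```

```text
cam centre [0.61134602 0.0254966  0.3597373 ] [-0.28810012 -0.02942374 -0.95714814]
160 [(48, np.float64(11.5), np.float64(66.8), np.float64(130.8)), (51, np.float64(9.6), np.float64(67.2), np.float64(130.8)), (54, np.float64(7.7), np.float64(67.5), np.float64(130.7)), (57, np.float64(5.8), np.float64(67.9), np.float64(130.4)), (60, np.float64(3.8), np.float64(68.3), np.float64(130.5)), (63, np.float64(1.8), np.float64(68.5), np.float64(131.0)), (66, np.float64(0.6), np.float64(70.3), np.float64(125.2)), (69, np.float64(9.3), np.float64(92.1), np.float64(44.6)), (72, np.float64(6.4), np.float64(92.3), np.float64(45.9)), (75, np.float64(-3.6), np.float64(76.0), np.float64(108.3)), (78, np.float64(-5.9), np.float64(76.1), np.float64(109.0)), (81, np.float64(-8.1), np.float64(76.5), np.float64(109.2)), (84, np.float64(-10.3), np.float64(77.0), np.float64(108.7)), (87, np.float64(-12.6), np.float64(77.4), np.float64(108.6)), (90, np.float64(-14.8), np.float64(77.8), np.float64(108.6)), (93, np.float64(-15.4), np.float64(85.7), np.float64(81.6))]
200 [(48, np.float64(9.9), np.float64(38.7
[... 2481 characters left out ...]
(75, np.float64(-13.8), np.float64(-69.8), np.float64(108.1)), (78, np.float64(-15.1), np.float64(-74.7), np.float64(92.3)), (81, np.float64(-15.1), np.float64(-87.9), np.float64(49.8)), (84, np.float64(-15.7), np.float64(-103.1), np.float64(0.7)), (87, np.float64(-19.0), np.float64(-103.2), np.float64(0.6)), (90, np.float64(-22.4), np.float64(-103.2), np.float64(0.5)), (93, np.float64(-25.8), np.float64(-103.2), np.float64(0.6))]
time: 16.35
ee_pos: [0.544, 0.0163, 0.2844]
ee_rot: [0.717, -0.697, 0.008, 0.024]
wrist_force: [0.9, -0.2, -0.5]
width: 0.0001
now [0.544  0.0163 0.2844] yaw -1.543 tilt [-0.021 -0.046 -0.999] F [ 0.9 -0.2 -0.5] t 16.35 w 0.0
[1, [-27, -17, 22], np.float64(-0.019)]
```

Panel face relative to oven face: 16.1 mm against 14 when shut, so the drawer is about 2 mm open. That is within tolerance, but I'll push it home.

```bash
python3 -m jog '[[1,[0,-5,12],-0.01],[1,[0,-8,11],0],[1,[0,-15,0],0],[1,[0,-15,0],0],[1,[0,-10,0],0]]'; python3 -m jog '[[1,[0,-7,0],0],[1,[0,-5,0],0],[1,[0,-4,0],0]]';python3 plan.py 0.62 0.017 0.262 -1.524 1
```

```text
time: 16.85
ee_pos: [0.5987, 0.0083, 0.2555]
ee_rot: [0.718, -0.695, 0.008, 0.027]
wrist_force: [0.2, -0.2, -0.6]
width: -0.0001
time: 17.15
ee_pos: [0.617, 0.0076, 0.2552]
ee_rot: [0.718, -0.696, 0.008, 0.027]
wrist_force: [-0.5, 0.4, 0.1]
width: 0.0001
now [0.617  0.0076 0.2552] yaw -1.539 tilt [-0.026 -0.05  -0.998] F [-0.5  0.4  0.1] t 17.15 w 0.0
[1, [-9, -3, -7], np.float64(-0.015)]
```

```bash
for i in 1; do python3 -m jog '[[1,[0,-3,0],0]]'; done; python3 -m jog '[[1,[0,-3,0],0]]'; python3 -m jog '[[1,[0,-3,0],0]]';  python3 -m jog '[[1,[0,-3,0],0]]'; python3 -m jog '[[1,[0,-2,0],0]]'
```

```text
time: 17.25
ee_pos: [0.6202, 0.0077, 0.2552]
ee_rot: [0.718, -0.696, 0.008, 0.027]
wrist_force: [-0.7, -0.3, 0.6]
width: 0.0004
time: 17.35
ee_pos: [0.6231, 0.0078, 0.2551]
ee_rot: [0.718, -0.696, 0.008, 0.027]
wrist_force: [-1.8, -0.4, 2.0]
width: 0.0003
time: 17.45
ee_pos: [0.6253, 0.008, 0.255]
ee_rot: [0.718, -0.696, 0.007, 0.029]
wrist_force: [-10.0, -0.1, 7.6]
width: 0.0002
time: 17.55
ee_pos: [0.6265, 0.0082, 0.2549]
ee_rot: [0.718, -0.696, 0.005, 0.032]
wrist_force: [-13.6, 0.2, 11.6]
width: -0.0004
time: 17.65
ee_pos: [0.627, 0.0084, 0.2548]
ee_rot: [0.718, -0.695, 0.003, 0.034]
wrist_force: [-5.2, -0.8, 4.8]
width: 0.0002
```

```bash
python3 -m jog '[[1,[0,15,0],0],[1,[0,25,0],0],[1,[0,30,-10],0],[1,[0,10,-40],0],[1,[0,0,-50],0]]'; python3 -m jog '[[1,[0,0,-40],0],[1,[0,0,0],0]]'; python3 - <<'E'
from h import *
f=shot('wrist','wrist10')
P=pts(f)
o=np.array([.6445,.0188]);c,s=np.cos(.0466),np.sin(.0466)
L=np.stack([(P[...,0]-o[0])*c+(P[...,1]-o[1])*s,-(P[...,0]-o[0])*s+(P[...,1]-o[1])*c,P[...,2]],-1)
for n in('wrist9','wrist10'):
  P=pts(n);L=np.stack([(P[...,0]-o[0])*c+(P[...,1]-o[1])*s,-(P[...,0]-o[0])*s+(P[...,1]-o[1])*c,P[...,2]],-1)
  w=abs(L[...,1])<.09
  a=w&(L[...,2]>.113)&(L[...,2]<.126)&(abs(L[...,0])<.01); b=w&(L[...,2]>.03)&(L[...,2]<.1)&(L[...,0]<-.005)&(L[...,0]>-.03)
  print(n,a.sum(),np.median(L[a][:,0]),b.sum(),np.median(L[b][:,0]))
E
```

```text
time: 18.15
ee_pos: [0.5463, 0.0109, 0.3538]
ee_rot: [0.718, -0.695, -0.002, 0.039]
wrist_force: [2.3, 0.2, 0.1]
width: 0.0002
time: 18.35
ee_pos: [0.5496, 0.0142, 0.402]
ee_rot: [0.718, -0.695, 0.002, 0.035]
wrist_force: [0.5, 0.5, -0.8]
width: -0.0001
wrist9 599 0.0008988934308338466 938 -0.015291002146115746
wrist10 485 0.00090635520072371 821 -0.01309472343817024
```

View pics/wrist10.png

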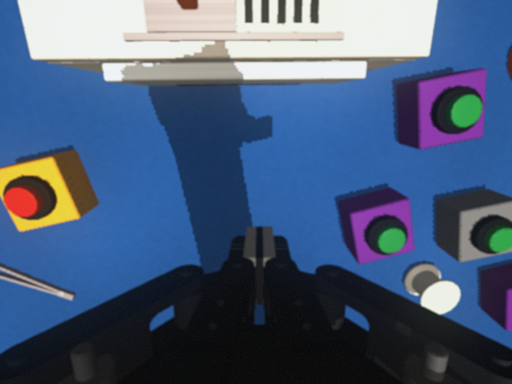

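The panel now reads 14.0 mm proud of the oven face, which is fully shut. During the press it was about 2.2 mm open, inside the 4 mm limit, so the press counts. The button is up, visible at (493,236), and the robot is clear of everything. Handing in.

```bash
python3 -c "
from cell import close_job
print(close_job())"
```

```text
the job is handed in; nothing more can be done
None
```

The job is handed in: I pushed the drawer shut, slid the vent tab fully left, and pressed and released the green button on the grey box. All three were done with closed fingertips, in about 18 of the 56 s.

- **Drawer:** the last check shows its front 14.0 mm proud of the oven face, which is fully shut. After my first push it was still about 2.2 mm open, inside the 4 mm limit, and it stayed so through the button press. I noticed this afterwards and pushed it home, but did not press the button again.
- **Vent:** the tab moved about 59 mm to its hard stop. All five vent slots are uncovered.
- **Green button:** it bottomed out, peaking at 41 N and easing to 8 N, and was held down for about 0.5 s. Afterwards it was back at its starting height.
- **Red button and loose things:** the red button is at its starting height. The scene camera showed no change around the spool, cutters, tape, jar, screwdriver or tweezers. I compared these before the second drawer push, which stayed clear of them.
- **Board:** it was never near the fingers. I did not check directly that it still lies flat, because the shut drawer hides it.

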